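# Hang the rivet caddy on the cutting table's cleat

### The job

Clear the cutting table: hang the plywood caddy that has the slanted metal strip on its back onto the metal cleat of the small plywood board. Lift it by its centre handle, bring it over the cleat tipped back towards the board (front up, some 20 degrees) so that the strip goes down behind the cleat, then let it down level so that it hangs fully home and upright, about midway along the cleat, and let go. Leave the caddy with the plain back standing where it is.

Things in the scene. Friction and masses are not known exactly. Their poses are not given: they have to be found in the camera images.
- caddy: Caddy to hang: empty open plywood box, 80 mm deep (x), 110 wide (y), 72 high, 0.35 kg. On its back (+x) an dark steel strip, 6 mm thick, 100 wide, slants down and away, 35 degrees off vertical, from the wall at x 40, z 68 mm to its free lower end at x 75, z 17 mm (rearmost corner x 78). Origin: centre of underside; x to the back, z up. Starts upright on the table. Hung home: see cleat_board.
- caddy_grip (a point): Grip point on the caddy's centre handle, 100 mm above the caddy's origin, axes as the caddy's. The handle is a plywood plate along x, 12 mm thick in y; above the walls it is 56 mm long in x and ends 18 mm above this point. Beside it the box is open, 43 mm on each side.
- cleat_board: Fixed plywood board, 300 mm wide (y), 135 high. Origin: on the table, middle of its front face, which faces -x; z up. On it a 6 mm dark steel cleat, y -80 to 80 mm, slants up and outward, 35 degrees off vertical, to its free edge at x -31, z 86 mm: a V slot 29 mm wide on top. Batten below, 37.5 mm thick, to z 50. Caddy hung home: axes parallel to these, its origin at x -78, y 0, z 38 mm.
- plain_caddy: A bystander: the same plywood caddy without any strip on its back. Origin and axes as the other's. It stays where it is.

How it is judged:
On the way:
1. the caddy, tipped back at least 7 degrees (front up), has its strip over or behind the cleat (angle between caddy's own z axis and vertical above 0.12 rad and x of caddy in the frame of cleat_board between -0.112 and -0.07 m and x of caddy_grip in the frame of cleat_board above -0.088 m and y of caddy in the frame of cleat_board between -0.045 and 0.045 m and height (world z) of caddy between 0.055 and 0.16 m), for 0.1 s.
At the end, for the whole second after the job is handed in: The strip caddy hangs at rest on the cleat: its origin within 10 mm of x = -78 mm and within 30 mm of y = 0 in the board's frame, 28 to 46 mm above the table, upright within 8 degrees, its back within 10 degrees of square to the board; the plain caddy is within 30 mm of where it started (x of caddy in the frame of cleat_board between -0.088 and -0.068 m and y of caddy in the frame of cleat_board between -0.03 and 0.03 m and height (world z) of caddy between 0.028 and 0.046 m and angle between caddy's own z axis and vertical below 0.14 rad and angle between the x axis of caddy and the x axis of cleat_board, either way round below 0.17 rad and linear speed of caddy below 0.02 m/s and contact force between caddy and cleat_board above 1 N and distance of plain_caddy from where it was at the start of the episode below 0.03 m); the robot touches nothing.
It fails at once if the plain caddy is pushed or carried more than 30 mm (distance of plain_caddy from where it was at the start of the episode above 0.03 m).
It also fails if it takes over 40 s, if anything falls off the work surface, if the arm or the gripper's body presses on something with over 40 N, if the wrist force passes 120 N, or if a joint passes its speed limit or range.

### The arm

A 6-joint arm with a two-finger parallel gripper is mounted at the origin on the work surface. World frame = base frame: x ahead of the robot, y to its left, z up, the work surface at z = 0. Lengths are in m, angles in rad, forces in N, time in s.
With the tool pointing down it reaches from about 0.35 to 0.925 m from the base axis. Payload 6.4 kg.
Tool frame: the origin (TCP) lies on the centre line of the jaws, within the pads' length; the fingertips stand 25 mm ahead of it and the grasp point (between the pads) lies 6 mm ahead of it; z points along the fingers, y is the line along which they close (so a half turn about z gives the same grasp; the last joint's range is limited). The gripper opens to 85 mm and grips with 20 to 120 N. Pads are 22 mm wide; open, the fingers measure 114 mm over their backs; the gripper's body (76 mm by 85 mm) begins 54 mm behind the grasp point. The pads swing forward as they close: fully open they stand 13 mm farther back than shut.
Start: joints at [-1.465, 0.245, 1.558, -0, 1.339, -0.174], TCP at [0.18, -0.625, 0.228] pointing down, gripper open.
Joint ranges: [-3.13, 3.13], [-1.02, 2.26], [0.13, 2.54], [-0.95, 4.09], [0.21, 2.88], [-2.74, 2.74]. Speed limits (rad/s): [2.57, 2.57, 3.14, 3.14, 3.14, 3.14].

### API

Orientations are given as a rotation vector (axis times angle).
In Python, from rig import r gives the robot as it stands.
- The arm moves only by the shell command python3 -m creep 'ROWS' [OPENING]. ROWS is JSON, one flat list of numbers, 4 for each row, row after row: the shift along the tool's x, y, z normalised to -1 to 1, where 1 is 40 cm, then the turn about the tool's z normalised to -1 to 1, where 1 is pi/2 rad. In form: [tx, ty, tz, spin, tx, ty, tz, spin, ...]. A call has 1 to 20 rows; each row is the pose to reach, as a shift and turn from the pose commanded when the call began, along the tool's axes at that moment; what a row does not reach only later rows make up. A row lasts 1/12 s, in which the tool goes at most 41.7 mm and 7.16 degrees, less where a joint would pass 70% of its speed; a pose out of reach is approached as far as the arm can. A call with a number of a shift or a turn outside -1 to 1 is refused whole. A call with a gripper value outside its range is refused whole. OPENING is the opening, from 0 (shut) to 1 (fully open), set as the call begins (- or left out, the last holds). The fingers move at their own pace and stop on an object; the grip force is fixed at half the most. Time passes only in rows, so rows that repeat a pose let the fingers close. It gives the time, the measured TCP pose, the force, the opening and the grip force at its end, in the units of the state.
- r.sense(): the state, without advancing time (a new reading comes with each control period).
- r.snapshot(name): name is "scene" or "top"; returns a dict with "frame" (400x640x3 uint8, blue, green, red), "z_map" (400x640 float32, m along the optical axis (not along the pixel's ray), 0 where there is no reading), "vfov" (degrees; the focal length in pixels is half the picture's height over the tangent of half this angle, whatever the lens; pixels are square), "cx", "cy" (the principal point, pixels), "R" (3x3) and "t" (3): a world point X has camera coordinates R X + t. Camera axes: x right, y down, z forward; pixel columns grow to the right and rows downward; lengths in m; the calibration is good to about 2 mm. A picture is of the moment at which its call begins.
- r.hand_in(): hands the job in; it is judged then, once.
The state is a dict: "time": time; "joint_positions": joint angles; "joint_vel": joint speeds; "joint_torque": joint torques, N m; "eef_pos": TCP position; "tool_rot": TCP orientation; "contact_force": force on the tool from outside, world axes, zero at the start; "moment": the same for the moment, N m; "grip_width": finger opening in m; "grasp_force": force on a finger pad.
Only numpy, scipy, OpenCV 4.12 (cv2) and the standard library are available. Lean on these libraries where they do the work, as an engineer would, in place of code of your own. Each camera call takes 0.05 s, during which the arm holds its last target. There are 200 camera calls.

## Working session

There is one attempt and no reset: what is moved stays moved. The work goes in short steps, Python scripts to look and compute and a shell command to move; the robot and the scene stay as the last step left them, time stands still between calls to the robot, and variables do not carry over. Pictures are saved under pics/ and viewed, at most 10 in all, crops included, and the job is handed in when it is done.

```bash
mkdir -p pics; ls; cat > h.py <<'E'
import numpy as np,cv2
from rig import r
def snap(n):
    s=r.snapshot(n); H=s['z_map'].shape[0]
    f=H/2/np.tan(np.radians(s['vfov'])/2); z=s['z_map'].astype(float)
    v,u=np.mgrid[:H,:z.shape[1]]
    C=np.stack([(u-s['cx'])/f*z,(v-s['cy'])/f*z,z],-1)
    W=(C-s['t'])@s['R']; W[z==0]=np.nan
    return s['frame'],W,s,f
E
python3 - <<'E'
from h import *
for n in('scene','top'):
    I,W,s,f=snap(n); cv2.imwrite(f'pics/{n}0.png',I); np.save(f'pics/{n}0.npy',W)
    print(n,f,-s['R'].T@s['t'],np.isnan(W).mean())
x=r.sense(); print(x)
E
```

```text
pics
scene 518.8231654481466 [1.31166586 0.4929196  0.68458735] 0.00705078125
top 419.4931637678409 [0.46695009 0.00976764 0.86626587] 0.00390625
{'time': 0.1, 'joint_positions': array([-1.46514007e+00,  2.45737566e-01,  1.55892985e+00,  2.92736067e-05,
        1.33869374e+00, -1.74070536e-01]), 'joint_vel': array([ 4.87040191e-06, -7.18739519e-04, -2.92360949e-03, -1.42983315e-04,
        2.64405728e-04,  1.85826344e-03]), 'joint_torque': array([-5.01943614e-04, -4.30672359e+01, -3.27128792e+01, -1.44309988e-04,
        2.84913331e-03,  3.96831538e-06]), 'eef_pos': array([ 0.17943612, -0.62420161,  0.2270745 ]), 'tool_rot': array([-3.10916738e+00, -4.37705894e-01, -1.39643535e-04]), 'contact_force': array([ 0.42271411,  0.0703335 , -0.04140481]), 'moment': array([-0.0042311 ,  0.0361236 ,  0.00928758]), 'grasp_force': 0.0, 'grip_width': 0.08539746823849542}
```

View pics/scene0.png

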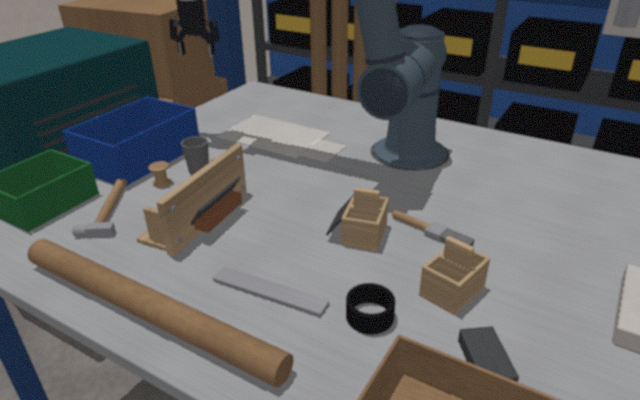

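View pics/top0.png

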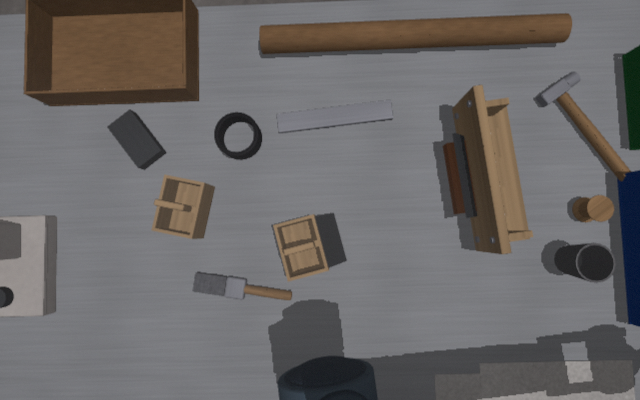

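The scene view shows the strip caddy at about (362,220), the plain one at (455,275) and the board at (200,200). In the top view the strip caddy is at (301,246) with its strip to the right at (330,238). The plain caddy is at (183,207), and the board is at (485,170) with its cleat at (465,175), facing left.

```bash
python3 - <<'E'
from h import *
W=np.load('pics/top0.npy')
def rect(u0,u1,v0,v1,z0,z1,name):
    P=W[v0:v1,u0:u1].reshape(-1,3); P=P[(P[:,2]>z0)&(P[:,2]<z1)]
    (c,wh,a)=cv2.minAreaRect((P[:,:2]*1000).astype(np.float32))
    print(name,len(P),np.round(c),np.round(wh),round(a,1),'zmed',np.round(np.median(P[:,2]),4),'mean',np.round(P[:,:2].mean(0),4))
rect(265,350,205,285,.108,.13,'handle')
rect(265,350,205,285,.064,.08,'rim')
rect(265,350,205,285,.01,.06,'low')
rect(440,535,80,260,.125,.145,'boardtop')
rect(440,482,120,230,.075,.095,'cleat')
rect(440,535,80,260,.1,.12,'brd mid')
E
```

```text
handle 209 [441.  75.] [12. 55.] 13.6 zmed 0.117 mean [0.4413 0.075 ]
rim 849 [442.  72.] [110.  88.] 13.5 zmed 0.0709 mean [0.4424 0.0665]
low 1007 [446.  54.] [106. 112.] 13.5 zmed 0.0394 mean [0.45   0.0331]
boardtop 2053 [ 572. -267.] [300.  20.] 6.5 zmed 0.1344 mean [ 0.5693 -0.2656]
cleat 806 [ 580. -241.] [182.  36.] 6.4 zmed 0.085 mean [ 0.5779 -0.2403]
brd mid 700 [ 570. -256.] [299.   8.] 6.5 zmed 0.1109 mean [ 0.5697 -0.2582]
```

```bash
python3 -m creep '[0.556,-0.75,0,-0.486,0.556,-0.75,0,-0.486,0.556,-0.75,0,-0.486,0.556,-0.75,0,-0.486,0.556,-0.75,0,-0.486,0.556,-0.75,0,-0.486,0.556,-0.75,0,-0.486,0.556,-0.75,0,-0.486,0.556,-0.75,0,-0.486,0.556,-0.75,0,-0.486,0.556,-0.75,0,-0.486]' 1
cat >> h.py <<'E'
from scipy.spatial.transform import Rotation as Ro
def go(x,y,z,yaw):
    "rows needed to put TCP at x,y,z with tool y axis (mod 180) along world angle yaw deg"
    s=r.sense(); R=Ro.from_rotvec(s['tool_rot']).as_matrix()
    a=np.degrees(np.arctan2(R[1,1],R[0,1])); d=(yaw-a+90)%180-90
    t=R.T@(np.array([x,y,z])-s['eef_pos'])
    print('rows',np.round(t/.4,3),'spin',round(-d/90,3),'pos',np.round(s['eef_pos'],4),'zt',np.round(R[:,2],3),'F',np.round(s['contact_force'],1),s['time'],'q6',s['joint_positions'][5],'w',s['grip_width'],s['grasp_force'])
E
python3 -c "from h import *; go(.4412,.075,.200,13.5)"
```

```text
time: 1.02
eef_pos: [0.3109, -0.2733, 0.2278]
tool_rot: [2.721, 1.57, -0.0]
contact_force: [-0.1, -0.2, 0.8]
grip_width: 0.0856
grasp_force: 0.0
rows [ 0.917 -0.154  0.069] spin -0.484 pos [ 0.3109 -0.2733  0.2278] zt [ 0. -0. -1.] F [-0.1 -0.2  0.8] 1.0167 q6 -0.4726018441262201 w 0.08556973460109729 0.0
```

```bash
python3 -m creep '[0.917,-0.154,0,-0.484,0.917,-0.154,0,-0.484,0.917,-0.154,0,-0.484,0.917,-0.154,0,-0.484,0.917,-0.154,0,-0.484,0.917,-0.154,0,-0.484,0.917,-0.154,0,-0.484,0.917,-0.154,0.03,-0.484,0.917,-0.154,0.069,-0.484,0.917,-0.154,0.069,-0.484,0.917,-0.154,0.069,-0.484,0.917,-0.154,0.069,-0.484,0.917,-0.154,0.069,-0.484]' 1
python3 -c "from h import *; go(.4412,.075,.106,13.5)"
```

```text
time: 2.1
eef_pos: [0.4424, 0.0714, 0.2011]
tool_rot: [1.951, 2.461, 0.0]
contact_force: [0.2, -0.2, 0.6]
grip_width: 0.0854
grasp_force: 0.0
rows [ 0.009 -0.001  0.238] spin -0.003 pos [0.4424 0.0714 0.2011] zt [ 0.001 -0.    -1.   ] F [ 0.2 -0.2  0.6] 2.1 q6 -0.3237969044454729 w 0.08542878379928097 0.0
```

```bash
python3 -m creep '[0.004,0,0.08,0,0.004,0,0.16,0,0.004,0,0.238,0,0.004,0,0.238,0,0.004,0,0.238,0]' 1 && python3 -m creep '[0,0,0,0,0,0,0,0,0,0,0,0,0,0,0,0,0,0,0,0,0,0,0,0,0,0,0,0,0,0,0,0]' 0
python3 -c "from h import *; go(.4412,.075,.106,13.5)"
```

```text
time: 2.52
eef_pos: [0.4408, 0.0733, 0.105]
tool_rot: [-1.95, -2.46, 0.002]
contact_force: [1.0, 0.3, -0.4]
grip_width: 0.0856
grasp_force: 0.0
time: 3.18
eef_pos: [0.4418, 0.0746, 0.106]
tool_rot: [1.948, 2.464, 0.001]
contact_force: [-0.9, 0.6, 6.0]
grip_width: 0.0099
grasp_force: 60.3
rows [ 0.001 -0.001  0.   ] spin -0.002 pos [0.4418 0.0746 0.106 ] zt [ 0.001  0.    -1.   ] F [-0.9  0.6  6. ] 3.1833 q6 -0.3197325034134847 w 0.00992337762883742 60.282374024391174
```

```bash
python3 -m creep '[0,0,-0.03,0,0,0,-0.05,0]'; python3 -c "from h import *; go(.553,-.108,.126,6.5)"
```

```text
time: 3.35
eef_pos: [0.4408, 0.0747, 0.1249]
tool_rot: [-1.947, -2.463, 0.001]
contact_force: [0.1, -0.1, -1.9]
grip_width: 0.0101
grasp_force: 59.2
rows [-0.509  0.168 -0.003] spin 0.076 pos [0.4408 0.0747 0.1249] zt [-0.002  0.    -1.   ] F [ 0.1 -0.1 -1.9] 3.35 q6 -0.3197159828669482 w 0.010110962174636194 59.22462344169617
```

```bash
python3 -m creep '[-0.06,0.02,-0.003,0.01,-0.13,0.045,-0.003,0.03,-0.2,0.07,-0.003,0.05,-0.27,0.09,-0.003,0.076,-0.34,0.113,-0.003,0.076,-0.41,0.135,-0.003,0.076,-0.47,0.155,-0.003,0.076,-0.509,0.168,-0.003,0.076,-0.509,0.168,-0.003,0.076,-0.509,0.168,-0.003,0.076]'; python3 - <<'E'
from h import *
go(.570-.083*.1132,-.257+.083*.9936,.126,6.5)
for n in('scene','top'):
    I,W,s,f=snap(n); cv2.imwrite(f'pics/{n}1.png',I)
    P=W.reshape(-1,3)
    if n=='top':
        O=np.array([.570,-.257]);xb=np.array([.1132,-.9936]);yb=np.array([.9936,.1132])
        B=np.c_[(P[:,:2]-O)@xb,(P[:,:2]-O)@yb,P[:,2]]
        for z0,z1,x0,x1 in((.08,.1,-.3,-.07),(.12,.145,-.02,.05),(.07,.092,-.05,-.015)):
            m=(B[:,2]>z0)&(B[:,2]<z1)&(B[:,0]>x0)&(B[:,0]<x1)&(abs(B[:,1])<.2)
            print(cv2.minAreaRect((B[m,:2]*1000).astype(np.float32)),np.median(B[m,2]),np.percentile(B[m],[3,97],axis=0).round(3).tolist())
E
```

```text
time: 4.18
eef_pos: [0.5536, -0.1085, 0.1259]
tool_rot: [-2.093, -2.341, 0.0]
contact_force: [-0.6, -0.1, -3.2]
grip_width: 0.01
grasp_force: 59.2
rows [-0.166 -0.001 -0.   ] spin -0.001 pos [ 0.5536 -0.1085  0.1259] zt [-0.001  0.001 -1.   ] F [-0.6 -0.1 -3.2] 4.1833 q6 -0.5067116584432817 w 0.010021122064953347 59.2147833108902
((-186.175048828125, 37.56492614746094), (11.033000946044922, 33.690208435058594), 6.648308044532314e-05) 0.09057883460997422 [[-0.192, 0.024, 0.082], [-0.182, 0.054, 0.093]]
((9.92673110961914, 1.029083251953125), (300.3707275390625, 19.724058151245117), 89.94583892822266) 0.13429090679196204 [[0.001, -0.143, 0.122], [0.018, 0.144, 0.137]]
  return _methods._mean(a, axis=axis, dtype=dtype,
  ret = ret.dtype.type(ret / rcount)
Traceback (most recent call last):
IndexError: index -1 is out of bounds for axis 0 with size 0
```

View pics/scene1.png

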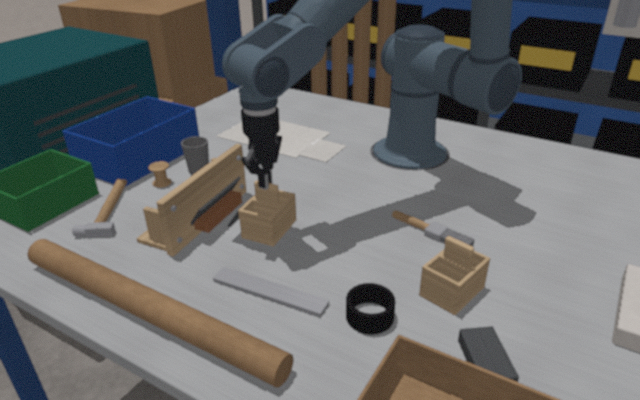

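The caddy (268,215) is held level just in front of the board, square to it. Next I push its strip against the batten to tip it in the pads.

```bash
python3 -m creep '[-0.05,0,0,0,-0.08,0,0,0,-0.1,0,0,0,-0.115,0,0,0,-0.13,0,0,0,-0.13,0,0,0]'; python3 - <<'E'
from h import *
go(.570-.083*.1132,-.257+.083*.9936,.126,6.5)
I,W,s,f=snap('scene'); cv2.imwrite(f'pics/sc2.png',cv2.resize(I[120:280,120:340],None,fx=3,fy=3))
E
```

```text
time: 4.78
eef_pos: [0.5594, -0.1589, 0.1263]
tool_rot: [-2.092, -2.34, -0.003]
contact_force: [-0.7, 4.2, -2.6]
grip_width: 0.01
grasp_force: 59.0
rows [-0.039 -0.001  0.001] spin -0.001 pos [ 0.5594 -0.1589  0.1263] zt [-0.001  0.003 -1.   ] F [-0.7  4.2 -2.6] 4.7833 q6 -0.5859065426296035 w 0.009963662344962636 59.014182686805725
```

View pics/sc2.png

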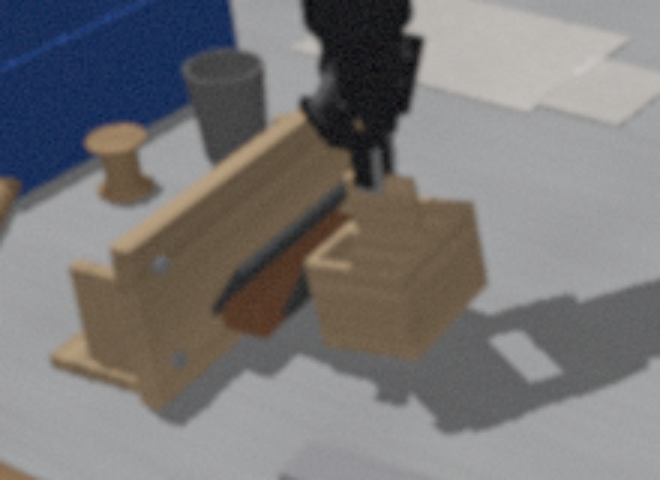

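It tips as intended, front up, with the strip against the batten. I'll keep pushing to about 20 degrees.

```bash
python3 -m creep '[-0.015,0,0,0,-0.03,0,0,0,-0.045,0,0,0,-0.045,0,0,0]'; python3 -m creep '[0.03,0,0,0,0.08,0,0,0,0.08,0,0,0]'; python3 - <<'E'
from h import *
go(.570-.12*.1132,-.257+.12*.9936,.126,6.5)
I,W,s,f=snap('scene'); cv2.imwrite(f'pics/sc3.png',cv2.resize(I[120:280,120:340],None,fx=3,fy=3)); np.save('pics/sc3.npy',W)
E
```

```text
time: 5.17
eef_pos: [0.5616, -0.1775, 0.1264]
tool_rot: [-2.092, -2.342, -0.001]
contact_force: [-0.0, 3.9, -3.1]
grip_width: 0.0099
grasp_force: 58.5
time: 5.42
eef_pos: [0.5574, -0.143, 0.126]
tool_rot: [-2.089, -2.345, 0.001]
contact_force: [-1.0, -0.4, -3.8]
grip_width: 0.0099
grasp_force: 58.6
rows [ 0.013 -0.001  0.   ] spin 0.001 pos [ 0.5574 -0.143   0.126 ] zt [-0.001  0.    -1.   ] F [-1.  -0.4 -3.8] 5.4167 q6 -0.5637628201692079 w 0.00990630883340792 58.59674334526062
```

View pics/sc3.png

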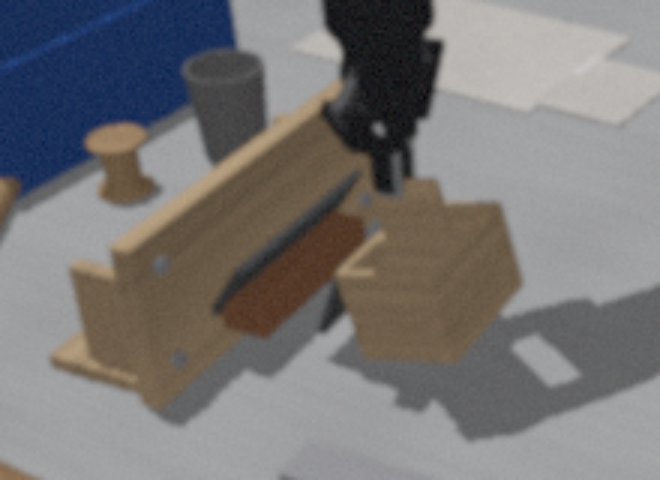

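```bash
cat >> h.py <<'E'
O=np.array([.570,-.257]);xb=np.array([.1132,-.9936]);yb=np.array([.9936,.1132])
def toB(W): P=W.reshape(-1,3); return np.c_[(P[:,:2]-O)@xb,(P[:,:2]-O)@yb,P[:,2]]
def side(W,dump=False):
    "side wall (y_b~+55 mm): rectangle in board x,z"
    B=toB(W); m=(B[:,1]>.045)&(B[:,1]<.062)&(B[:,0]>-.25)&(B[:,0]<-.03)&(B[:,2]>.01)
    Q=B[m][:,[0,2]]; print(m.sum(),cv2.minAreaRect((Q*1000).astype(np.float32)),Q.mean(0).round(4))
def front(W,x0,x1,z0,z1):
    B=toB(W); m=(abs(B[:,1])<.045)&(B[:,0]>x0)&(B[:,0]<x1)&(B[:,2]>z0)&(B[:,2]<z1)
    p=np.polyfit(B[m,2],B[m,0],1); print('front n',m.sum(),'slope deg',np.degrees(np.arctan(p[0])),'x at z=.05',np.polyval(p,.05))
E
python3 - <<'E'
from h import *
W=np.load('pics/sc3.npy'); side(W); front(W,-.2,-.13,.04,.085)
E
```

```text
1972 ((-99.48727416992188, 217.0351104736328), (402.91796875, 156.56161499023438), 86.74706268310547) [-0.1375  0.1783]
front n 506 slope deg 25.574616015089923 x at z=.05 -0.18300702896560508
```

```bash
python3 -m creep '[0,0,-0.06,0,0,0,-0.13,0,0,0,-0.2,0,0,0,-0.26,0,0,0,-0.285,0,-0.05,0,-0.285,0,-0.11,0,-0.285,0,-0.158,0,-0.285,0,-0.158,0,-0.285,0,-0.158,0,-0.285,0]'; python3 - <<'E'
from h import *
go(*(O-.057*xb),.206,6.5)
I,W,s,f=snap('scene'); cv2.imwrite(f'pics/sc4.png',cv2.resize(I[90:250,120:340],None,fx=3,fy=3)); front(W,-.16,-.085,.12,.2)
E
```

```text
time: 6.3
eef_pos: [0.5648, -0.2094, 0.2393]
tool_rot: [-2.093, -2.341, 0.001]
contact_force: [-0.1, 0.8, -3.8]
grip_width: 0.0097
grasp_force: 59.0
rows [ 0.023 -0.001  0.083] spin -0.001 pos [ 0.5648 -0.2094  0.2393] zt [-0.001  0.    -1.   ] F [-0.1  0.8 -3.8] 6.3 q6 -0.6545475792113452 w 0.009705471108588994 59.01891231536865
front n 656 slope deg 13.040341244035654 x at z=.05 -0.14288713175985224
```

View pics/sc4.png

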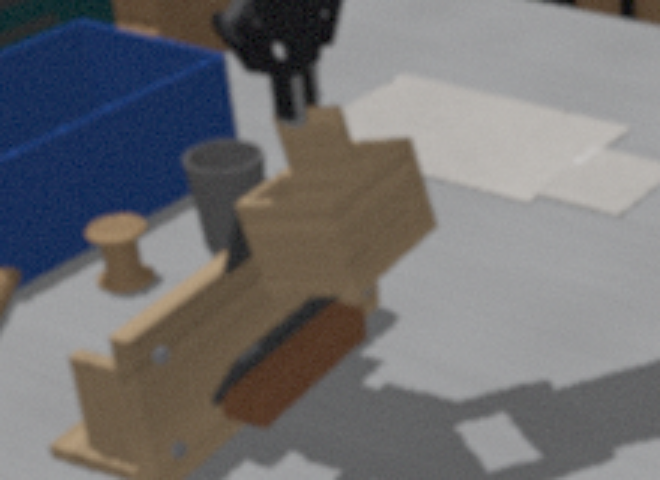

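```bash
python3 -m creep '[0.015,0,0,0,0.023,0,0,0,0.023,0,0.04,0,0.023,0,0.078,0,0.023,0,0.078,0,0.023,0,0.078,0]'; python3 - <<'E'
from h import *
go(*(O-.048*xb),.176,6.5)
I,W,s,f=snap('scene'); B=toB(W).reshape(I.shape)
m=(B[...,1]>.046)&(B[...,1]<.064)&(B[...,0]>-.17)&(B[...,0]<-.035)&(B[...,2]>.07)&(B[...,2]<.19)
Q=B[m][:,[0,2]]*1000; print(len(Q),cv2.minAreaRect(Q.astype(np.float32)),Q.min(0),Q.max(0))
m=(abs(B[...,1])<.04)&(B[...,0]>-.17)&(B[...,0]<-.09)&(B[...,2]>.105)&(B[...,2]<.15)
for k in range(105,150,8):
    t=m&(B[...,2]*1000>k)&(B[...,2]*1000<k+8); print(k,t.sum(),np.percentile(B[t,0],[10,50,90]).round(3) if t.any() else '')
E
```

```text
time: 6.85
eef_pos: [0.5636, -0.1983, 0.2084]
tool_rot: [-2.089, -2.343, 0.001]
contact_force: [-0.2, -0.1, -2.4]
grip_width: 0.0097
grasp_force: 59.0
rows [-0.028 -0.001  0.081] spin 0.001 pos [ 0.5636 -0.1983  0.2084] zt [-0.002  0.001 -1.   ] F [-0.2 -0.1 -2.4] 6.85 q6 -0.6422269880417147 w 0.009673364464434708 59.04321849346161
1080 ((-76.55387878417969, 136.68698120117188), (77.83301544189453, 104.62960052490234), 75.83943176269531) [-133.27244309   86.15468939] [-35.34925478 185.75754596]
105 1 [-0.13 -0.13 -0.13]
113 65 [-0.132 -0.131 -0.13 ]
121 80 [-0.132 -0.13  -0.128]
129 84 [-0.129 -0.128 -0.126]
137 86 [-0.128 -0.126 -0.124]
145 54 [-0.126 -0.124 -0.123]
```

```bash
python3 -m creep '[0,0,0.022,0,-0.005,0,0.045,0,-0.01,0,0.06,0,-0.016,0,0.08,0,-0.022,0,0.096,0,-0.022,0,0.096,0]'; python3 - <<'E'
from h import *
go(*(O-.067*xb),.144,6.5)
I,W,s,f=snap('scene'); cv2.imwrite(f'pics/sc5.png',cv2.resize(I[90:250,120:340],None,fx=3,fy=3));B=toB(W).reshape(I.shape)
m=(B[...,1]>.046)&(B[...,1]<.064)&(B[...,0]>-.17)&(B[...,0]<-.035)&(B[...,2]>.06)&(B[...,2]<.15)
Q=B[m][:,[0,2]]*1000; print(len(Q),cv2.minAreaRect(Q.astype(np.float32)),Q.min(0),Q.max(0))
m=(abs(B[...,1])<.04)&(B[...,0]>-.17)&(B[...,0]<-.09)&(B[...,2]>.06)&(B[...,2]<.15)
for k in range(65,130,8):
    t=m&(B[...,2]*1000>k)&(B[...,2]*1000<k+8); print(k,t.sum(),np.percentile(B[t,0],[10,50,90]).round(3) if t.any() else '')
E
```

```text
time: 7.4
eef_pos: [0.5642, -0.2083, 0.1686]
tool_rot: [-2.091, -2.34, 0.001]
contact_force: [-0.3, 0.0, -3.5]
grip_width: 0.0096
grasp_force: 59.0
rows [0.045 0.001 0.062] spin -0.0 pos [ 0.5642 -0.2083  0.1686] zt [-0.003  0.002 -1.   ] F [-0.3  0.  -3.5] 7.4 q6 -0.6545511353655717 w 0.009551516097977716 59.03716742992401
977 ((-76.1008529663086, 100.50146484375), (74.12110900878906, 85.662841796875), 76.66095733642578) [-124.10488126   60.4081304 ] [-35.00132273 145.47603727]
65 0 
73 66 [-0.123 -0.121 -0.119]
81 72 [-0.122 -0.12  -0.118]
89 81 [-0.12  -0.118 -0.116]
97 77 [-0.118 -0.116 -0.115]
105 79 [-0.116 -0.114 -0.113]
113 84 [-0.114 -0.112 -0.111]
121 88 [-0.112 -0.11  -0.109]
129 75 [-0.109 -0.108 -0.107]
```

View pics/sc5.png

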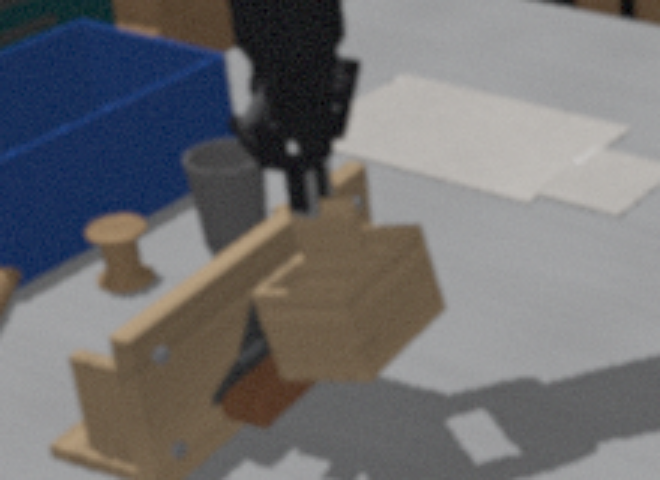

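The tilt is 13°, with no contact force, and the strip is visible dropping behind the cleat at about (255,340). Now I level and lower it.

```bash
python3 -m creep '[0.006,0,0.015,0,0.014,0,0.03,0,0.024,0,0.042,0,0.035,0,0.053,0,0.045,0,0.062,0,0.045,0,0.062,0,0.045,0,0.062,0]'; cat >> h.py <<'E'
def chk():
    I,W,s,f=snap('scene');B=toB(W).reshape(I.shape)
    m=(abs(B[...,1])<.04)&(B[...,0]>-.16)&(B[...,0]<-.09)&(B[...,2]>.035)&(B[...,2]<.12)
    for k in range(37,125,10):
        t=m&(B[...,2]*1000>k)&(B[...,2]*1000<k+10); print(k,t.sum(),np.percentile(B[t,0],50).round(4) if t.any() else '')
    return I
E
python3 -c "
from h import *
go(*(O-.067*xb),.144,6.5); chk()"
```

```text
time: 8.03
eef_pos: [0.5641, -0.1896, 0.1475]
tool_rot: [2.09, 2.343, 0.002]
contact_force: [-0.2, 2.0, 5.3]
grip_width: 0.0101
grasp_force: 61.0
rows [-0.002 -0.004  0.009] spin 0.0 pos [ 0.5641 -0.1896  0.1475] zt [ 0.002 -0.    -1.   ] F [-0.2  2.   5.3] 8.0333 q6 -0.6292538846706546 w 0.010075641256926393 61.016753911972046
37 28 -0.1181
47 85 -0.118
57 79 -0.1175
67 88 -0.1166
77 79 -0.1162
87 80 -0.1157
97 95 -0.1151
107 145 -0.1134
117 9 -0.0995
```

```bash
python3 -m creep '[0,0,0,0,0,0,0,0,0,0,0,0,0,0,0,0,0,0,0,0]' 0.5; python3 -c "
from h import *
go(*(O-.067*xb),.144,6.5); chk()"
```

```text
time: 8.5
eef_pos: [0.5629, -0.1902, 0.1457]
tool_rot: [-2.092, -2.343, 0.0]
contact_force: [-0.3, 0.0, 1.1]
grip_width: 0.043
grasp_force: 0.0
rows [-0.    -0.001  0.004] spin -0.0 pos [ 0.5629 -0.1902  0.1457] zt [-0.001  0.001 -1.   ] F [-0.3  0.   1.1] 8.5 q6 -0.6298039765682012 w 0.042971081890211885 0.0
37 73 -0.1176
47 72 -0.1176
57 76 -0.1174
67 76 -0.1175
77 81 -0.1176
87 88 -0.1178
97 103 -0.1173
107 101 -0.1137
117 12 -0.1008
```

Released: the front is now vertical at x -117.5, where home is -118. I'll retreat upward and check.

```bash
python3 -m creep '[0,0,-0.05,0,0,0,-0.13,0,0,0,-0.22,0,0,0,-0.3,0,0,0,-0.3,0,0,0,-0.3,0,0,0,-0.3,0,0,0,-0.3,0]' 0.5; python3 - <<'E'
from h import *
I=chk(); cv2.imwrite('pics/sc6.png',I[90:290,120:500])
_,W,s,f=snap('scene'); B=toB(W)
m=(B[:,2]>.12)&(B[:,2]<.17)&(B[:,0]>-.13)&(B[:,0]<-.03)&(abs(B[:,1])<.06)
Q=B[m]; print(np.percentile(Q,[2,50,98],axis=0).round(4).tolist())
m=(abs(B[:,1])<.09)&(B[:,0]>-.125)&(B[:,0]<-.11)&(B[:,2]>.02)&(B[:,2]<.115)
print(np.percentile(B[m],[1,99],axis=0).round(4).tolist())
E
```

```text
time: 9.22
eef_pos: [0.5623, -0.1899, 0.264]
tool_rot: [-2.09, -2.341, 0.001]
contact_force: [-0.4, 0.1, 0.2]
grip_width: 0.0428
grasp_force: 0.0
37 68 -0.1175
47 73 -0.1175
57 79 -0.1175
67 72 -0.1175
77 81 -0.118
87 87 -0.1176
97 106 -0.1174
107 103 -0.1129
117 10 -0.0989
[[-0.1066, -0.0, 0.1206], [-0.082, 0.0081, 0.1403], [-0.052, 0.0121, 0.1558]]
[[-0.1199, -0.0507, 0.0377], [-0.1107, 0.0599, 0.11]]
```

View pics/sc6.png

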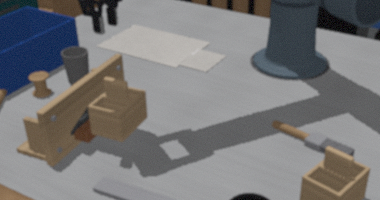

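The caddy hangs upright at (118,110), bottom at z 38 mm and about 5 mm off centre. The gripper is clear and the plain caddy (335,180) hasn't moved.

```bash
python3 -c "
from rig import r
print(r.hand_in())"
```

```text
the job is handed in; nothing more can be done
None
```

The strip caddy hangs upright and fully home on the cleat, about 5 mm off centre, and the plain caddy was left where it stood. It went over the cleat tipped about 13 degrees rather than 20, still above the 7 required. I handed the job in at about 9 s, and the call returned no verdict.

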